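# Hold the sprung chip guard at its interlock mark

## Task

The interlock of the small turning rig is to be checked. First take the slotted wooden clamp that was left lying on top of the clear chip guard and lay it flat in the open steel tray on the bench, then ease the sprung guard up by its pull bar until its pointer stands at the line engraved on the quadrant (40 degrees open), without swinging it well past the line. Finish while still holding the guard there: it springs shut if let go, and nothing else may prop it; leave the carton, screwdriver and jar where they are.

Things in the scene. Friction and masses are not known exactly. Their poses are not given: they have to be found in the camera images.
- rig: Bench turning rig, stays put (place and yaw differ from run to run): aluminium T-slot bed 220 x 360 mm, 45 mm high; headstock, chuck and motor at its +y end, tailstock at -y (tops at most 130 mm high), under a clear sprung guard. Origin: under the bed's middle, on the bench. z up; x level, from the guard's pull bar towards its hinge, away from the robot; y along the hinge.
- guard (a joint): Opening angle of the guard (rad): 0 shut, grows as the pull bar rises, stop at 1.4. The line on the quadrant is at 0.698 (40 degrees). Springs shut it with 0.42 N m when shut plus 0.6 N m per rad; its weight (about 0.4 kg, centre about 110 mm from the hinge) adds to that: the bar takes about 4 to 9 N to lift and hold.
- hinge_mid (a point): Middle of the guard's hinge axis, fixed to the rig at 85, -10, 145 mm in its frame, axes as the rig's. The guard turns about the rig's y through it; the bar swings up and then away from the robot. Guard: top sheet 200 mm wide (y), reaching 155 mm in front of the hinge, level when shut, its top face 155 mm above the bench; front sheet hanging 60 mm below the hinge's height.
- bar (a point): Middle of the guard's pull bar: round steel, 12 mm thick, 120 mm long along the rig's y, its centre 45 mm in front of the guard's front sheet, on a post at each end; free above, below, in front and behind. With the guard shut it is 201 mm in front of (rig -x) and 6 mm below the hinge axis, 139 mm above the bench. The axes of this point turn with the guard.
- pointer (a point): Tip of the steel pointer on the guard's side at the tailstock end (rig -y), about 60 mm from the hinge axis.
- mark (a point): Where the one dark line engraved on the quadrant meets its rim. The quadrant is an upright aluminium quarter-ring, 58 mm radius about the hinge, 10 mm thick, beside the guard at the tailstock end, reaching 58 mm above the hinge. The pointer's tip stands here when the guard is open 40 degrees.
- clamp: Slotted hold-down clamp of pale wood, 100 x 28 x 16 mm, flat on both sides, about 50 g, loose, lying on the guard's top sheet at the start, long side roughly along the rig's y. Origin: centre of its underside; x along its length, y across its 28 mm width, z up.
- tray: Open steel tray, 160 (x) x 120 (y) x 30 mm high, walls and floor 4 mm thick, empty, stays put, to the left or right of the rig. Origin: centre of its underside on the bench.
- carton: Bystander: closed carton 110 x 110 x 75 mm with a green band, on the other side of the rig from the tray. Origin: centre of its underside.
- driver: Bystander: screwdriver 170 mm long lying on the bench beside the rig's left rear corner. Origin under it.
- screwjar: Bystander: glass screw jar, 56 mm across, 70 mm high, beside the rig's right rear corner. Origin: centre of its underside.
Not all that is in view belongs to the job. Of the things that look like the clamp, the largest one is meant.

How it is judged:
By the outcome, as a careful person would: the job done as asked, in the order asked, and still so for the second after the job is handed in, while the arm keeps its last pose, push and grip.
It also fails if it takes over 58 s, if anything falls off the work surface, if the arm or the gripper's body presses on something with over 40 N, if the wrist force passes 120 N, or if a joint passes its speed limit or range.

## Robot

A 6-joint arm with a two-finger parallel gripper is mounted at the origin on the work surface. World frame = base frame: x ahead of the robot, y to its left, z up, the work surface at z = 0. Lengths are in m, angles in rad, forces in N, time in s.
With the tool pointing down it reaches from about 0.35 to 0.975 m from the base axis. Payload 4.9 kg.
Tool frame: the origin (TCP) lies midway between the tips of the shut fingers; the grasp point (between the pads) lies 19 mm behind it; z points along the fingers, y is the direction in which the jaws open and shut (so a half turn about z gives the same grasp; the last joint's range is limited). The gripper opens to 85 mm and grips with 20 to 120 N. Pads are 22 mm wide; open, the fingers measure 114 mm over their backs; the gripper's body (76 mm by 85 mm) begins 54 mm behind the grasp point. The pads swing forward as they close: fully open they stand 13 mm farther back than shut.
Start: joints at [1.112, 0.053, 1.613, -0, 1.476, -0.119], TCP at [0.208, 0.589, 0.231] pointing down, gripper open.
Joint ranges: [-3.01, 3.01], [-1.01, 2.22], [0.06, 2.58], [-1.02, 4.17], [0.09, 2.62], [-3.14, 3.14]. Speed limits (rad/s): [2.57, 2.57, 3.14, 3.14, 3.14, 3.14].

## Interface

Orientations are given as a rotation vector (axis times angle).
In Python, from station import ctrl gives the robot as it stands.
- The arm moves only by the tool play_rows, never from a script. Its argument "motion" is a list that holds one entry, the list of rows, each a list of 7 numbers: the closure, from -1 (fully open) to 1 (shut), then the shift along the tool's x, y, z in cm, then the turn, a rotation vector about the tool's x, y, z in degrees. A call has 1 to 20 rows; each row is the pose to reach, as a shift and turn from the pose measured when the call began, along the tool's axes at that moment; what a row does not reach only later rows make up. A row lasts 1/8 s, in which the tool goes at most 62.5 mm and 10.7 degrees, less where a joint would pass 70% of its speed; a pose out of reach is approached as far as the arm can. A call with a gripper value outside its range is refused whole. The fingers move at their own pace and stop on an object; "newtons" is the grip in N (left out, the last holds). Time passes only in rows, so rows that repeat a pose let the fingers close. It gives the time, the measured TCP pose, the force and the opening at its end, in the units of the state.
- ctrl.get_obs(): the state, without advancing time (a new reading comes with each control period).
- ctrl.get_image(name): name is "scene" or "top" or "wrist"; returns a dict with "color" (480x640x3 uint8, red, green, blue), "mtx" (3x3 intrinsics, pixels), "T" (4x4, takes a point from camera to world coordinates). Camera axes: x right, y up, looking along -z (the intrinsics and any distortion apply to the point x, -y, -z); pixel columns grow to the right and rows downward; lengths in m; the calibration is good to about 2 mm. A picture is of the moment at which its call begins. There is no depth.
- ctrl.finish_job(): hands the job in, once; it reports no verdict.
The state is a dict: "t": time; "q": joint angles; "dq": joint speeds; "effort": joint torques, N m; "tool_pos": TCP position; "tool_rot": TCP orientation; "contact_force": force on the tool from outside, world axes, zero at the start; "wrist_torque": the same for the moment, N m; "opening": finger opening in m.
Only numpy, scipy, OpenCV 4.12 (cv2) and the standard library are available. Lean on these libraries where they do the work, as an engineer would, in place of code of your own. Each camera call takes 0.05 s, during which the arm holds its last target.

## Working session

There is one attempt and no reset: what is moved stays moved. The work goes in short steps, Python scripts to look and compute and a tool call to move; the robot and the scene stay as the last step left them, time stands still between calls to the robot, and variables do not carry over. Pictures are saved under pics/ and viewed, and the job is handed in when it is done.

Besides the shell and the picture viewer there is one more tool, called after "Call:" in YAML: its name, and indented under it one key for each argument. play_rows: Moves the arm, as the interface text tells. Its arguments: {"type":"object","properties":{"motion":{"type":"array"},"newtons":{"type":"number"}},"required":["motion"]}

```bash
mkdir -p pics; ls
python3 - <<'E'
from station import ctrl
import cv2,numpy as np
o=ctrl.get_obs();print({k:np.round(v,3).tolist() for k,v in o.items()})
for n in ["scene","top","wrist"]:
    d=ctrl.get_image(n);cv2.imwrite(f"pics/{n}0.png",d["color"][:,:,::-1]);np.savez(f"pics/{n}0.npz",**{k:d[k] for k in("mtx","T")})
    print(n,d.keys(),np.round(d["mtx"],1).tolist(),np.round(d["T"],3).tolist())
E
```

```text
pics
{'t': 0.0, 'q': [1.112, 0.053, 1.614, 0.0, 1.476, -0.119], 'dq': [-0.001, -0.001, -0.0, 0.0, 0.0, 0.001], 'effort': [0.002, -39.368, -37.018, -0.0, 0.007, -0.0], 'tool_pos': [0.208, 0.589, 0.23], 'tool_rot': [-0.531, -3.096, 0.003], 'contact_force': [0.173, 0.448, -0.303], 'wrist_torque': [-0.012, -0.003, -0.017], 'opening': 0.085}
scene dict_keys(['color', 'mtx', 'T']) [[499.1, 0.0, 328.9], [0.0, 499.1, 240.2], [0.0, 0.0, 1.0]] [[-0.376, -0.73, 0.571, 1.264], [0.926, -0.307, 0.218, 0.25], [0.017, 0.611, 0.791, 1.031], [0.0, 0.0, 0.0, 1.0]]
top dict_keys(['color', 'mtx', 'T']) [[445.9, 0.0, 324.4], [0.0, 445.9, 236.0], [0.0, 0.0, 1.0]] [[-0.023, 0.984, -0.175, 0.449], [-1.0, -0.023, 0.001, 0.019], [-0.003, 0.175, 0.985, 1.06], [0.0, 0.0, 0.0, 1.0]]
wrist dict_keys(['color', 'mtx', 'T']) [[347.2, 0.0, 325.3], [0.0, 347.2, 240.9], [0.0, 0.0, 1.0]] [[0.333, -0.902, -0.273, 0.138], [0.943, 0.318, 0.097, 0.615], [-0.001, -0.29, 0.957, 0.373], [0.0, 0.0, 0.0, 1.0]]
```

View pics/scene0.png

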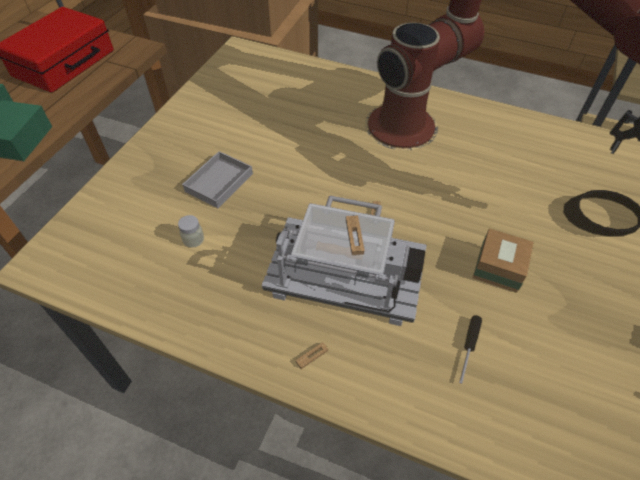

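View pics/top0.png

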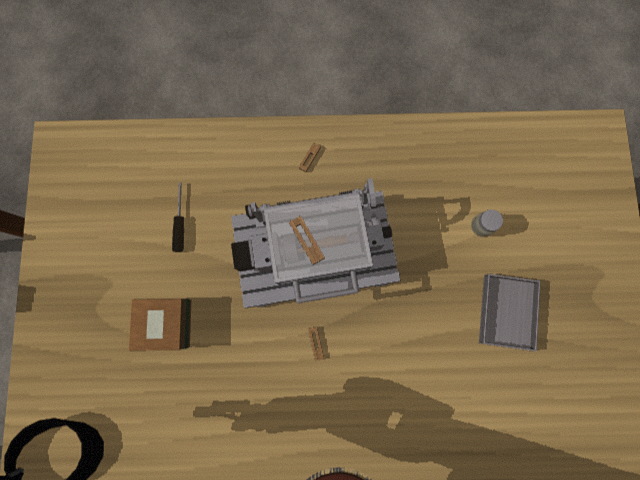

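View pics/wrist0.png

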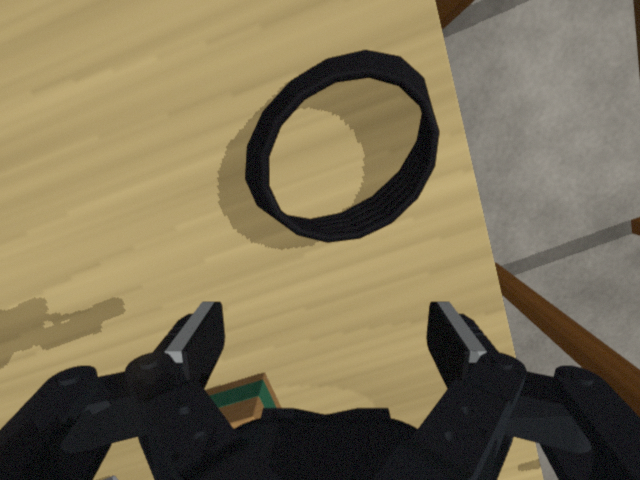

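```bash
cat > h.py <<'E'
import numpy as np,cv2
def ray(n,p):
    d=np.load(n);K,T=d["mtx"],d["T"]
    v=np.array([(p[0]-K[0,2])/K[0,0],-(p[1]-K[1,2])/K[1,1],-1.])
    return T[:3,3],T[:3,:3]@v
def atz(n,p,z):
    o,v=ray(n,p);return o+v*(z-o[2])/v[2]
def proj(n,P):
    d=np.load(n);K,T=d["mtx"],d["T"];P=np.atleast_2d(P)
    c=(P-T[:3,3])@T[:3,:3]
    return np.c_[K[0,0]*c[:,0]/-c[:,2]+K[0,2],K[1,1]*-c[:,1]/-c[:,2]+K[1,2]]
def crop(src,dst,x0,y0,x1,y1,s):
    i=cv2.imread(src)[y0:y1,x0:x1];cv2.imwrite(dst,cv2.resize(i,None,fx=s,fy=s,interpolation=cv2.INTER_CUBIC))
E
python3 - <<'E'
from h import *
crop("pics/top0.png","pics/top0c.png",220,140,420,370,2.6)
crop("pics/scene0.png","pics/scene0c.png",250,180,440,330,4)
t="pics/top0.npz"
print(atz(t,(318,343),0.01),proj("pics/scene0.npz",atz(t,(318,343),0.01)))
print(atz(t,(312,157),0.01),proj("pics/scene0.npz",atz(t,(312,157),0.01)))
print(atz(t,(308,241),0.16),proj("pics/scene0.npz",atz(t,(308,241),0.165)))
E
```

```text
[0.38667654 0.03838829 0.01      ] [[372.05857948 210.33182943]]
[0.83455227 0.04393447 0.01      ] [[307.9316162  352.56438524]]
[0.59936966 0.05181222 0.16      ] [[352.47401514 232.45343242]]
```

View pics/top0c.png

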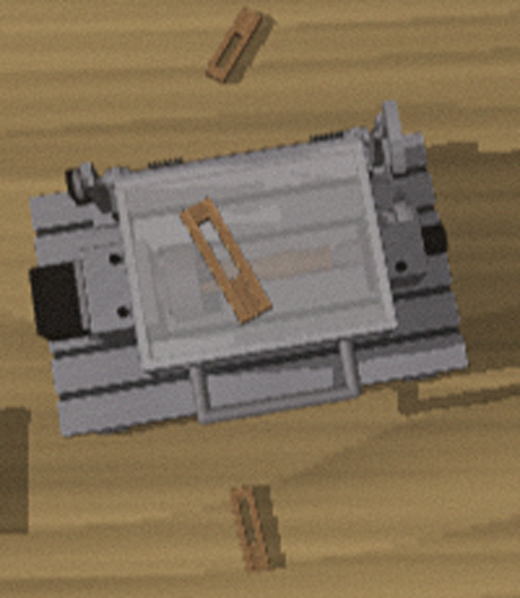

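View pics/scene0c.png

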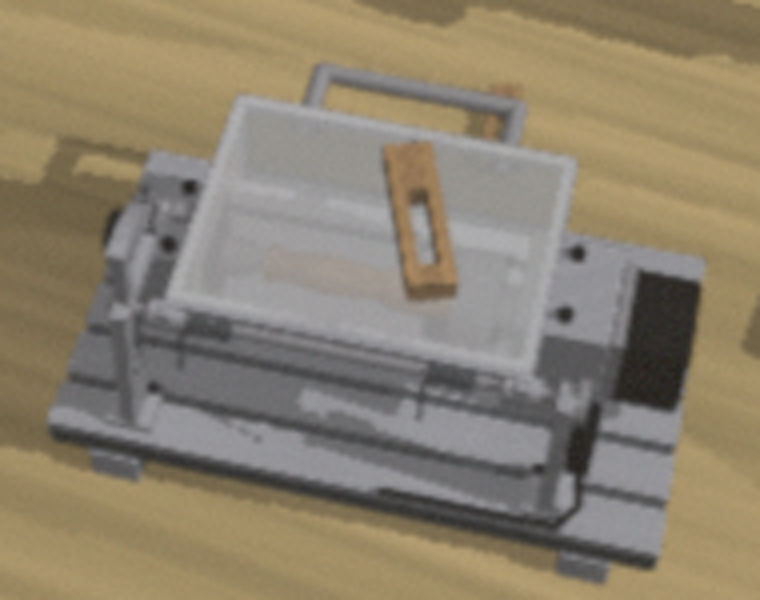

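Run:
```python
from h import *
from scipy.optimize import least_squares
t="pics/top0.npz"
c=lambda p:np.array([220+p[0]/2.6,140+p[1]/2.6])
obs=[((-110,180,45),(65,435)),((-110,-180,45),(467,367)),((110,180,45),(30,198)),((110,-180,45),(424,135)),
((-70,90,155),(143,368)),((-70,-110,155),(394,328)),
((-116,50,139),(203,415)),((-116,-70,139),(355,393))]
P=np.array([o[0] for o in obs])/1000;U=np.array([c(o[1]) for o in obs])
def W(x,P):
    a=x[2];R=np.array([[np.cos(a),-np.sin(a),0],[np.sin(a),np.cos(a),0],[0,0,1]]);return P@R.T+[x[0],x[1],0]
f=lambda x:(proj(t,W(x,P))-U).ravel()
s=least_squares(f,[.6,.02,.1],loss="soft_l1");print(s.x,np.degrees(s.x[2]));print(np.round(s.fun.reshape(-1,2),1))
x=s.x
print("bar",W(x,np.array([[-.116,-.01,.139]])),"hinge",W(x,np.array([[.085,-.01,.145]])))
print("bar scene px",proj("pics/scene0.npz",W(x,np.array([[-.116,.05,.139],[-.116,-.07,.139]]))))
cc=[(180,213),(210,197),(271,305),(243,322)]
C=np.array([atz(t,c(p),.171) for p in cc]);print(C,C.mean(0))
print([np.linalg.norm(C[i]-C[(i+1)%4]) for i in range(4)])
d=(C[2]+C[3]-C[0]-C[1]);print("ang long",np.degrees(np.arctan2(d[1],d[0])))
print("clamp in scene",proj("pics/scene0.npz",C), "z.155 version center",atz(t,(308,241),.155))
for p in [(486,276),(539,281),(534,347),(482,343)]:print("tray",atz(t,p,.03))
np.save("rig.npy",x)
```

```text
[0.60119529 0.04074825 0.13780318] 7.89554064655833
[[-1.6  1.5]
 [ 1.1  1.9]
 [-0.3 -1.6]
 [-0.1 -1.4]
 [-0.  -0.5]
 [ 0.6 -0.9]
 [ 0.3  1.1]
 [-0.4  0.1]]
bar [[0.48766863 0.01490842 0.139     ]] hinge [[0.68676318 0.04251928 0.145     ]]
bar scene px [[378.1954899  206.20479388]
 [329.51110586 196.55024398]]
[[0.63784119 0.08898522 0.171     ]
 [0.65011597 0.06529625 0.171     ]
 [0.56355408 0.01936691 0.171     ]
 [0.55087463 0.04124418 0.171     ]] [0.60059647 0.05372314 0.171     ]
[np.float64(0.026680277581554484), np.float64(0.09799216969134962), np.float64(0.02528603550616013), np.float64(0.09920882109236051)]
ang long -151.63989813158747
clamp in scene [[362.50975561 249.16219129]
 [350.19807031 249.95699262]
 [344.67542393 215.35460656]
 [355.6633428  214.2971778 ]] z.155 version center [0.60020564 0.05199674 0.155     ]
tray [ 0.52947966 -0.35263389  0.03      ]
tray [ 0.51512646 -0.47344473  0.03      ]
tray [ 0.36795423 -0.44638504  0.03      ]
tray [ 0.37936721 -0.33061445  0.03      ]
```

The clamp lookalikes in the top view are at (308,241) on the guard, (312,157) on the bench behind the rig, and (318,343) on the bench in front. The one at (308,241) measures about 99 x 27 mm, so it's the largest, and it lies on the guard. I choose that one. The crop and the scene view both agree with this.

```bash
cat >> h.py <<'E'
from scipy.spatial.transform import Rotation as Rn
def down(jaw_deg):
    a=np.radians(jaw_deg);y=np.array([np.cos(a),np.sin(a),0]);z=np.array([0,0,-1.]);return Rn.from_matrix(np.c_[np.cross(y,z),y,z])
def rel(pos,R):
    from station import ctrl
    o=ctrl.get_obs();R0=Rn.from_rotvec(o["tool_rot"])
    print("t",round(o["t"],2),"pos",np.round(o["tool_pos"],4),"F",np.round(o["contact_force"],1),"open",round(float(o["opening"]),4))
    print("shift cm",np.round(R0.inv().apply(np.array(pos)-o["tool_pos"])*100,2),"turn",np.round(np.degrees((R0.inv()*R).as_rotvec()),1))
E
python3 - <<'E'
from h import *
rel([.6006,.0537,.26],down(-61.6))
rel([.25,.53,.28],down(-61.6))
E
```

```text
t 0.15 pos [0.2081 0.5888 0.2303] F [-0.1 -0.3  0.5] open 0.0854
shift cm [-54.84 -37.37  -2.92] turn [-1.000e-01  1.000e-01  1.321e+02]
t 0.15 pos [0.2081 0.5888 0.2303] F [-0.1 -0.3  0.5] open 0.0854
shift cm [-5.91 -4.16 -4.96] turn [-1.000e-01  1.000e-01  1.321e+02]
```

Call:
play_rows:
  motion:
    - [[-1,-6,-4,-5,0,0,10],[-1,-11,-7.5,-5,0,0,20],[-1,-16,-11,-5,0,0,30],[-1,-21,-14.5,-5,0,0,40],[-1,-26,-18,-5,0,0,51],[-1,-31,-21.5,-5,0,0,61],[-1,-36,-25,-5,0,0,71],[-1,-41,-28,-5,0,0,81],[-1,-45,-31,-5,0,0,92],[-1,-49,-33.5,-5,0,0,102],[-1,-52,-35.5,-4,0,0,112],[-1,-54,-37,-3,0,0,122],[-1,-54.8,-37.4,-2.9,0,0,132],[-1,-54.8,-37.4,-2.9,0,0,132],[-1,-54.8,-37.4,-2.9,0,0,132]]
  newtons: 40

```text
t: 2.02
tool_pos: [0.5999, 0.054, 0.2598]
tool_rot: [3.043, 0.778, -0.002]
contact_force: [-1.4, 0.2, -0.6]
opening: 0.0857
```

Run:
```python
from h import *
from station import ctrl
for n in ["wrist"]:
    d=ctrl.get_image(n);cv2.imwrite(f"pics/{n}1.png",d["color"][:,:,::-1]);np.savez(f"pics/{n}1.npz",mtx=d["mtx"],T=d["T"])
rel([.6006,.0537,.158],down(-61.6))
cc=np.load("pics/top0.npz")
P=np.array([[.6378,.0890,.171],[.6501,.0653,.171],[.5636,.0194,.171],[.5509,.0412,.171]]);print(proj("pics/wrist1.npz",P))
```

```text
t 2.08 pos [0.5999 0.0541 0.26  ] F [ 0.8  0.3 -0. ] open 0.0855
shift cm [ 0.05  0.06 10.2 ] turn [0.1 0.1 0.3]
[[307.89382583 174.52366669]
 [348.42163814 175.44953246]
 [344.08294283 309.03271408]
 [310.07450918 309.82391398]]
```

View pics/wrist1.png

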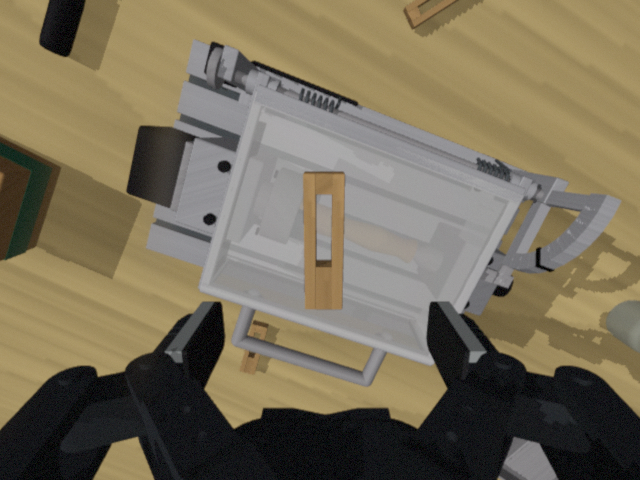

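The wrist view shows the clamp centred between the jaws at about (324,240), upright in the picture and matching the projection. I'll descend and grip.

Call:
play_rows:
  motion:
    - [[-1,0,0,4,0,0,0],[-1,0,0,8,0,0,0],[-1,0,0,9.5,0,0,0],[-1,0,0,10.2,0,0,0],[-1,0,0,10.2,0,0,0],[1,0,0,10.2,0,0,0],[1,0,0,10.2,0,0,0],[1,0,0,10.2,0,0,0],[1,0,0,10.2,0,0,0],[1,0,0,10.2,0,0,0],[1,0,0,10.2,0,0,0]]
  newtons: 40

```text
t: 3.45
tool_pos: [0.6001, 0.0539, 0.1588]
tool_rot: [3.042, 0.778, -0.0]
contact_force: [-1.7, -0.4, 4.3]
opening: 0.0263
```

Run:
```python
from h import *
rel([.6006,.0537,.26],down(-61.6))
```

```text
t 3.45 pos [0.6001 0.0539 0.1588] F [-1.7 -0.4  4.3] open 0.0263
shift cm [  0.02   0.06 -10.12] turn [0.1 0.  0.3]
```

Call:
play_rows:
  motion:
    - [[1,0,0,-2,0,0,0],[1,0,0,-5,0,0,0],[1,0,0,-9,0,0,0],[1,0,0,-12,0,0,0],[1,0,0,-12,0,0,0]]

```text
t: 4.08
tool_pos: [0.6017, 0.0541, 0.283]
tool_rot: [3.04, 0.777, 0.011]
contact_force: [-0.2, -0.1, 0.3]
opening: 0.0267
```

Run:
```python
from h import *
from station import ctrl
for n in ["wrist","top"]:
    d=ctrl.get_image(n);cv2.imwrite(f"pics/{n}2.png",d["color"][:,:,::-1]);np.savez(f"pics/{n}2.npz",mtx=d["mtx"],T=d["T"])
rel([.448,-.401,.2],down(-99.5))
```

```text
t 4.17 pos [0.5998 0.0541 0.2781] F [-0.6 -0.2 -1.6] open 0.0266
shift cm [-35.15  32.63   7.88] turn [ 0.1  0.  38.2]
```

View pics/wrist2.png

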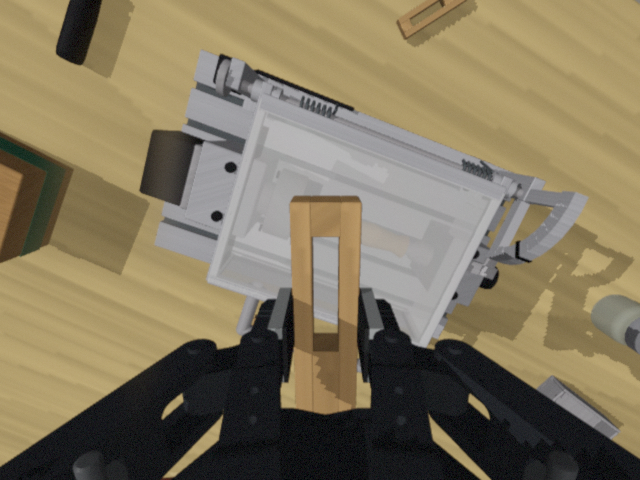

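The clamp is held level between the pads. I'll move it over the tray.

Call:
play_rows:
  motion:
    - [[1,-3.5,3.3,0,0,0,4],[1,-8,7.4,0,0,0,8],[1,-12,11,0,0,0,13],[1,-16,15,0,0,0,17],[1,-20,18.6,0,0,0,22],[1,-24,22.3,0,0,0,26],[1,-28,26,0,0,0,30],[1,-31.5,29.3,3,0,0,34],[1,-34,31.6,6,0,0,37],[1,-35.1,32.6,7.9,0,0,38.2],[1,-35.1,32.6,7.9,0,0,38.2],[1,-35.1,32.6,7.9,0,0,38.2]]

```text
t: 5.68
tool_pos: [0.4491, -0.3997, 0.2005]
tool_rot: [3.129, -0.258, 0.001]
contact_force: [0.0, 0.4, -0.6]
opening: 0.0265
```

Run:
```python
from h import *
from station import ctrl
for n in ["wrist"]:
    d=ctrl.get_image(n);cv2.imwrite(f"pics/{n}3.png",d["color"][:,:,::-1]);np.savez(f"pics/{n}3.npz",mtx=d["mtx"],T=d["T"])
rel([.448,-.401,.01],down(-99.5))
```

```text
t 5.72 pos [ 0.4494 -0.3998  0.2012] F [ 0.2  0.1 -1. ] open 0.0265
shift cm [-0.15  0.09 19.12] turn [ 0.1 -0.1  0.1]
```

View pics/wrist3.png

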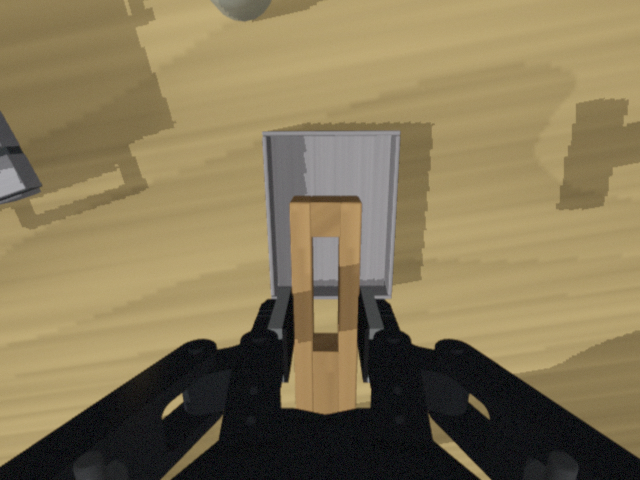

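Run:
```python
from h import *
C=np.array([atz("pics/wrist3.npz",p,.03) for p in [(264,133),(399,132),(391,297),(271,299)]]);print(C,C.mean(0),[np.linalg.norm(C[i]-C[(i+1)%4]) for i in range(4)])
```

```text
[[ 0.53287495 -0.35883178  0.03      ]
 [ 0.51469036 -0.47366931  0.03      ]
 [ 0.36032371 -0.44985165  0.03      ]
 [ 0.37764531 -0.33196668  0.03      ]] [ 0.44638358 -0.40357986  0.03      ] [np.float64(0.11626838056812772), np.float64(0.15619328744349467), np.float64(0.1191507528656077), np.float64(0.15753721746899527)]
```

Call:
play_rows:
  motion:
    - [[1,-0.2,0.2,5,0,0,0],[1,-0.2,0.2,10,0,0,0],[1,-0.2,0.2,14,0,0,0],[1,-0.2,0.2,16.5,0,0,0],[1,-0.2,0.2,18,0,0,0],[1,-0.2,0.2,18.6,0,0,0],[1,-0.2,0.2,19,0,0,0],[1,-0.2,0.2,19,0,0,0]]

```text
t: 6.72
tool_pos: [0.4479, -0.4025, 0.0121]
tool_rot: [3.127, -0.257, 0.004]
contact_force: [0.5, -0.4, -0.3]
opening: 0.0268
```

Run:
```python
from h import *
rel([.447,-.402,.008],down(-99.5))
```

```text
t 6.72 pos [ 0.4479 -0.4025  0.0121] F [ 0.5 -0.4 -0.3] open 0.0268
shift cm [-0.09 -0.03  0.41] turn [ 0.2 -0.2  0.1]
```

Call:
play_rows:
  motion:
    - [[1,0,0,0.2,0,0,0],[1,0,0,0.35,0,0,0],[1,0,0,0.35,0,0,0],[-0.1,0,0,0.35,0,0,0],[-0.1,0,0,0.35,0,0,0],[-0.1,0,0,0.35,0,0,0],[-0.1,0,0,0.35,0,0,0],[-0.1,0,0,-1,0,0,0],[-0.1,0,0,-4,0,0,0],[-0.1,0,0,-10,0,0,0],[-0.1,0,0,-16,0,0,0],[-0.1,0,0,-20,0,0,0],[-0.1,0,0,-20,0,0,0],[-0.1,0,0,-20,0,0,0]]

```text
t: 8.48
tool_pos: [0.4471, -0.4014, 0.2119]
tool_rot: [3.128, -0.257, 0.003]
contact_force: [0.6, 0.1, -0.7]
opening: 0.0469
```

Run:
```python
from h import *
from station import ctrl
for n in ["wrist","top"]:
    d=ctrl.get_image(n);cv2.imwrite(f"pics/{n}4.png",d["color"][:,:,::-1]);np.savez(f"pics/{n}4.npz",mtx=d["mtx"],T=d["T"])
rel([.4877,.0149,.27],down(7.9));rel([.4877,.0149,.27],down(-172.1))
```

```text
t 8.57 pos [ 0.4466 -0.4008  0.2101] F [ 0.7 -0.4 -0.4] open 0.0471
shift cm [ -2.75 -41.68  -6.04] turn [ 1.000e-01  1.000e-01 -1.073e+02]
t 8.57 pos [ 0.4466 -0.4008  0.2101] F [ 0.7 -0.4 -0.4] open 0.0471
shift cm [ -2.75 -41.68  -6.04] turn [ 0.1 -0.  72.7]
```

View pics/wrist4.png

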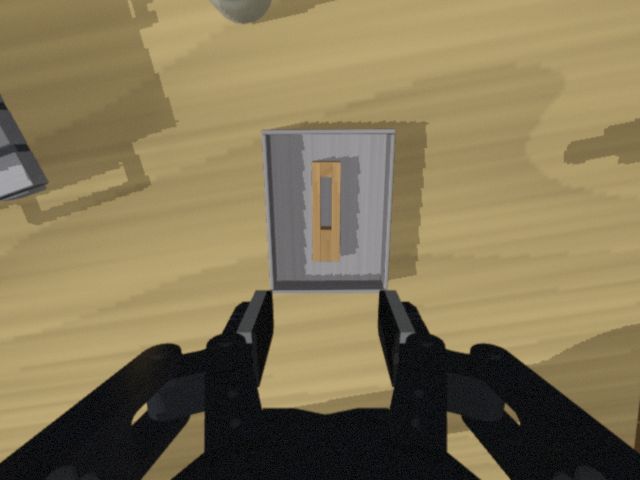

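The clamp is flat in the tray, centred at about (326,211) and clear of the walls. Next is the bar.

Call:
play_rows:
  motion:
    - [[0.16,0,-2,-3,0,0,-9],[0.16,-0.5,-6,-6,0,0,-19],[0.16,-1,-10,-6,0,0,-29],[0.16,-1.5,-15,-6,0,0,-39],[0.16,-2,-19,-6,0,0,-49],[0.16,-2.2,-23,-6,0,0,-59],[0.16,-2.4,-28,-6,0,0,-69],[0.16,-2.6,-32,-6,0,0,-79],[0.16,-2.7,-36,-6,0,0,-88],[0.16,-2.7,-39,-6,0,0,-96],[0.16,-2.7,-41,-6,0,0,-103],[0.16,-2.7,-41.7,-6,0,0,-107.3],[0.16,-2.7,-41.7,-6,0,0,-107.3],[0.16,-2.7,-41.7,-6,0,0,-107.3]]

```text
t: 10.32
tool_pos: [0.4878, 0.0148, 0.2685]
tool_rot: [-2.064, -2.367, 0.003]
contact_force: [-0.4, -0.1, 0.2]
opening: 0.0359
```

Run:
```python
from h import *
from station import ctrl
for n in ["wrist","top"]:
    d=ctrl.get_image(n);cv2.imwrite(f"pics/{n}5.png",d["color"][:,:,::-1]);np.savez(f"pics/{n}5.npz",mtx=d["mtx"],T=d["T"])
rel([.4877,.0149,.12],down(7.9))
x=np.load("rig.npy");a=x[2]
for r in [(-.116,.05,.139),(-.116,-.01,.139),(-.116,-.07,.139)]:
    print(proj("pics/wrist5.npz",[x[0]+np.cos(a)*r[0]-np.sin(a)*r[1],x[1]+np.sin(a)*r[0]+np.cos(a)*r[1],r[2]]))
```

```text
t 10.43 pos [0.488  0.0146 0.2691] F [ 0.5  0.  -0.3] open 0.0358
shift cm [ 4.000e-02 -1.000e-02  1.491e+01] turn [-0.1  0.1 -0.1]
[[325.02903713 156.31552349]]
[[325.11661116 232.15944068]]
[[325.19399351 299.17679182]]
```

View pics/wrist5.png

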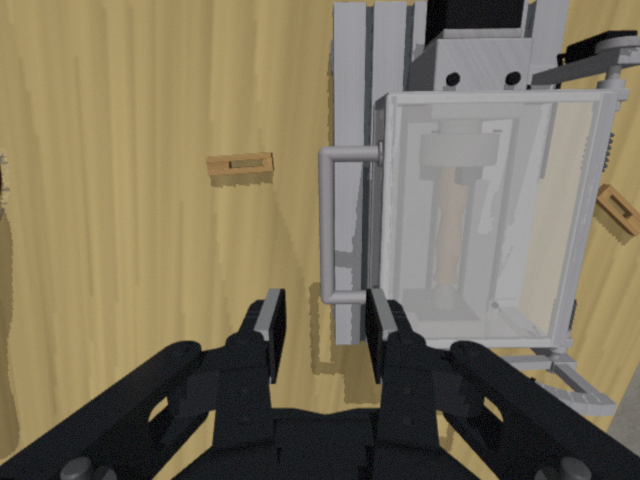

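The wrist view shows the bar at column 327, from (327,155) to (328,296), within about 1 mm of the prediction. The fingers are at (275,320) and (375,320) and straddle it. I'll descend and grip.

Call:
play_rows:
  motion:
    - [[0.16,0,0.1,5,0,0,0],[0.16,0,0.1,9,0,0,0],[0.16,0,0.1,12,0,0,0],[0.16,0,0.1,14,0,0,0],[0.16,0,0.1,14.9,0,0,0],[0.16,0,0.1,14.9,0,0,0],[0.16,0,0.1,14.9,0,0,0],[1,0,0.1,14.9,0,0,0],[1,0,0.1,14.9,0,0,0],[1,0,0.1,14.9,0,0,0],[1,0,0.1,14.9,0,0,0]]
  newtons: 60

```text
t: 11.8
tool_pos: [0.4884, 0.0144, 0.1208]
tool_rot: [-2.064, -2.368, 0.005]
contact_force: [-5.0, -1.7, 5.3]
opening: 0.0098
```

Run:
```python
from h import *
from station import ctrl
o=ctrl.get_obs();print(o["tool_pos"],o["contact_force"],o["wrist_torque"],o["opening"],o["q"])
# arc: bar relative to hinge
p=o["tool_pos"]; 
for d in (5,10,15,20,25,30,34,37,38.5,40):
    a=np.radians(d);x=-201*np.cos(a)-6*np.sin(a)+201;z=201*np.sin(a)-6*np.cos(a)+6
    print(d,round(x/10,2),round(-z/10,2))
```

```text
[0.48836925 0.01437201 0.12082938] [-5.031854   -1.66667873  5.28096509] [-0.15978265  0.8886626   0.19120626] 0.00980551290971057 [-0.12178083 -0.1833036   2.02768841 -0.00225537  1.29945966 -0.25799068]
5 0.02 -1.75
10 0.2 -3.5
15 0.53 -5.22
20 1.01 -6.91
25 1.63 -8.55
30 2.39 -10.13
34 3.1 -11.34
37 3.69 -12.22
38.5 4.0 -12.64
40 4.32 -13.06
```

Call:
play_rows:
  motion:
    - [[1,0,0,-0.9,0,0,0],[1,0,0,-1.75,0,0,0],[1,0,0.1,-2.6,0,0,0],[1,0,0.2,-3.5,0,0,0],[1,0,0.35,-4.3,0,0,0],[1,0,0.53,-5.2,0,0,0],[1,0,0.75,-6,0,0,0],[1,0,1,-6.9,0,0,0],[1,0,1,-6.9,0,0,0],[1,0,1,-6.9,0,0,0]]

```text
t: 13.05
tool_pos: [0.4972, 0.0158, 0.1895]
tool_rot: [-2.062, -2.366, 0.009]
contact_force: [-3.6, -2.6, -5.9]
opening: 0.0099
```

Run:
```python
from h import *
from station import ctrl
for n in ["wrist","top","scene"]:
    d=ctrl.get_image(n);cv2.imwrite(f"pics/{n}6.png",d["color"][:,:,::-1]);np.savez(f"pics/{n}6.npz",mtx=d["mtx"],T=d["T"])
crop("pics/scene6.png","pics/scene6c.png",250,150,450,330,3.5)
o=ctrl.get_obs();print(o["tool_pos"],o["contact_force"],o["wrist_torque"],o["opening"])
```

```text
[0.49715667 0.01574376 0.18941826] [-5.51564307 -2.40649698 -6.01751329] [-0.47362398  1.13598201  0.14963731] 0.009958844354548328
```

View pics/wrist6.png

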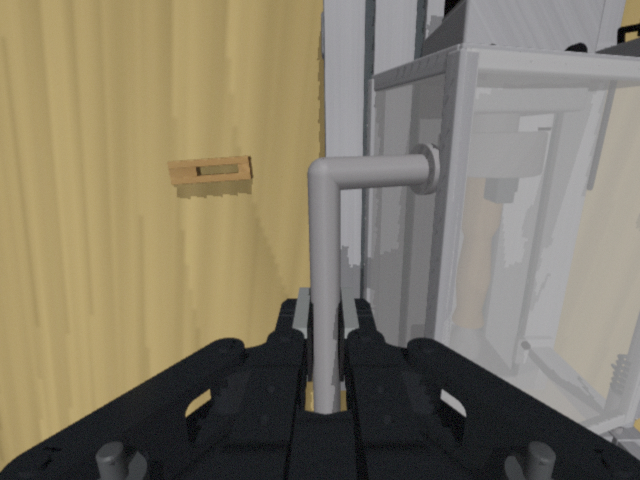

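View pics/scene6c.png

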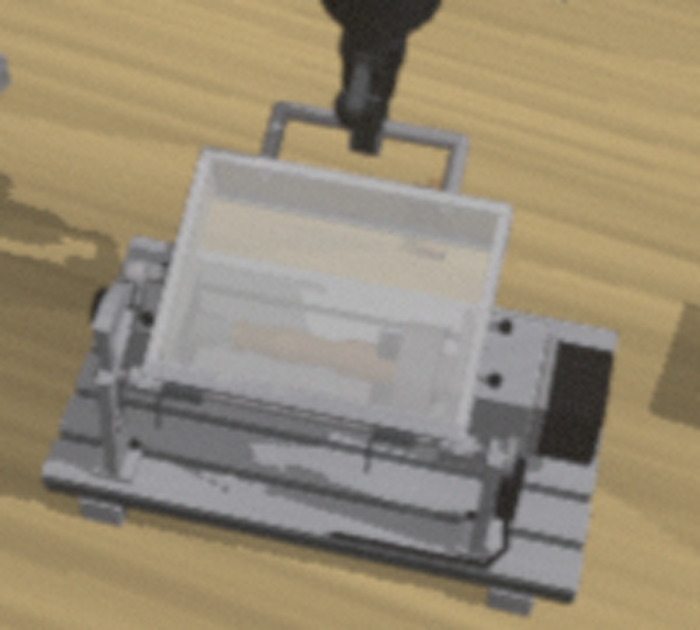

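View pics/top6.png

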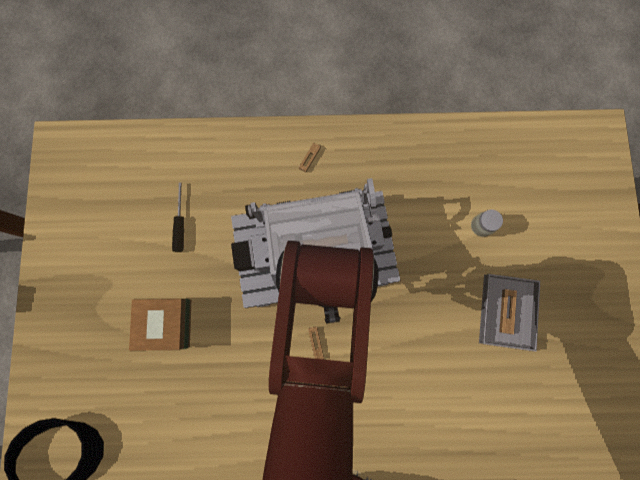

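Call:
play_rows:
  motion:
    - [[1,0,0.3,-0.8,0,0,0],[1,0,0.7,-1.7,0,0,0],[1,0,1.1,-2.5,0,0,0],[1,0,1.5,-3.3,0,0,0],[1,0,1.9,-3.9,0,0,0],[1,0,2.25,-4.5,0,0,0],[1,0,2.5,-4.9,0,0,0],[1,0,2.7,-5.2,0,0,0],[1,0,2.7,-5.2,0,0,0],[1,0,2.7,-5.2,0,0,0]]

```text
t: 14.45
tool_pos: [0.5219, 0.0194, 0.2431]
tool_rot: [-2.059, -2.362, 0.018]
contact_force: [-15.8, -3.2, 1.6]
opening: 0.0096
```

Run:
```python
from h import *
from station import ctrl
for n in ["wrist","top","scene"]:
    d=ctrl.get_image(n);cv2.imwrite(f"pics/{n}7.png",d["color"][:,:,::-1]);np.savez(f"pics/{n}7.npz",mtx=d["mtx"],T=d["T"])
crop("pics/scene7.png","pics/scene7c.png",250,140,450,330,3.1)
crop("pics/scene7.png","pics/scene7d.png",260,210,330,290,7)
crop("pics/top7.png","pics/top7d.png",340,160,420,240,7)
o=ctrl.get_obs();print(o["tool_pos"],o["contact_force"],o["wrist_torque"],o["opening"])
```

```text
[0.52186961 0.01941635 0.24309636] [-15.94789035  -3.5099815    1.84201121] [-0.51987781  2.72945178  0.14949994] 0.010015267337641862
```

View pics/wrist7.png

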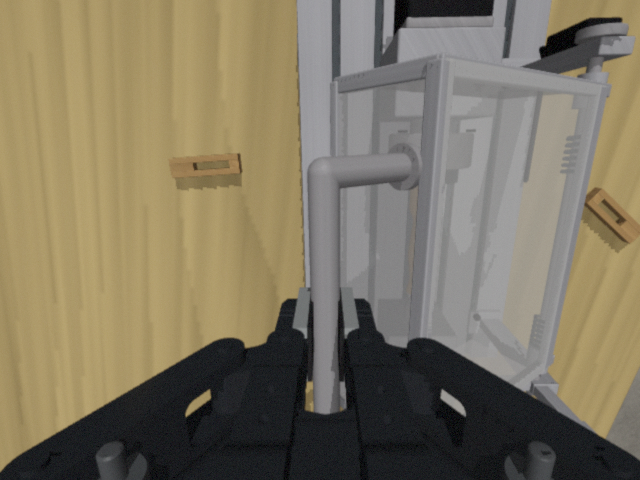

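View pics/scene7c.png

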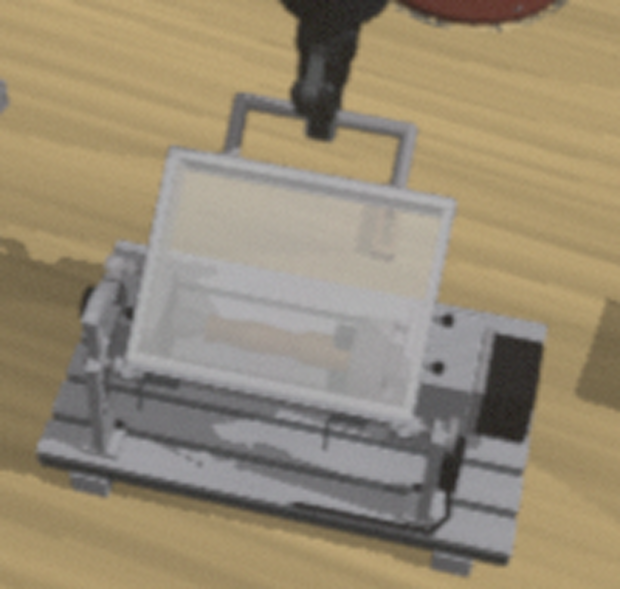

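View pics/scene7d.png

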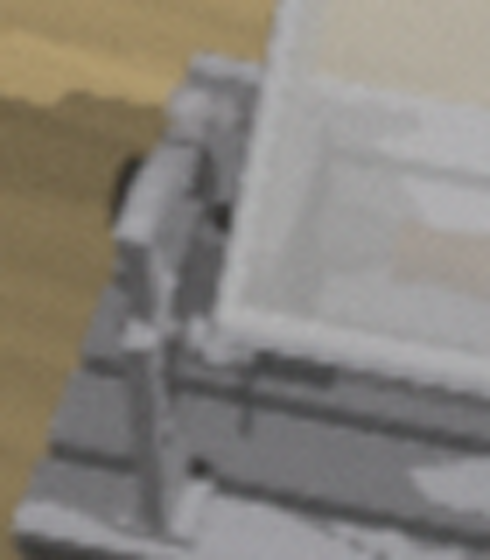

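View pics/top7d.png

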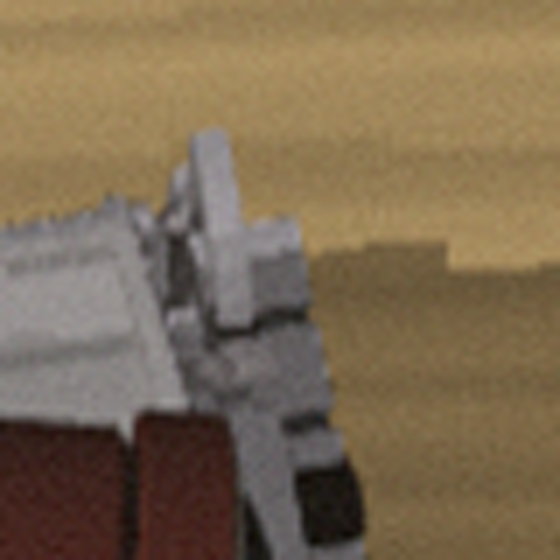

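```bash
cat > ang.py <<'E'
from h import *
from scipy.optimize import least_squares
rx=np.load("rig.npy")
def W(x,P):
    a=x[2];R=np.array([[np.cos(a),-np.sin(a),0],[np.sin(a),np.cos(a),0],[0,0,1]]);return np.atleast_2d(P)@R.T+[x[0],x[1],0]
def guard(P,deg): # P rig-shut coords m -> rig
    P=np.array(P,float);h=np.array([.085,-.01,.145]);return Rn.from_euler("y",deg,degrees=True).apply(P-h)+h
def draw(src,npz,dst,degs,box,s):
    i=cv2.imread(src);x0,y0,x1,y1=box
    i=cv2.resize(i[y0:y1,x0:x1],None,fx=s,fy=s,interpolation=cv2.INTER_CUBIC)
    G=[(-.07,.09,.155),(-.07,-.11,.155),(-.116,.05,.139),(-.116,-.07,.139)]
    for d,c in degs:
        p=(proj(npz,W(rx,guard(G,d)))-[x0,y0])*s
        for k in((0,1),(2,3)):cv2.line(i,tuple(int(v) for v in p[k[0]]),tuple(int(v) for v in p[k[1]]),c,1)
    cv2.imwrite(dst,i)
E
python3 - <<'E'
from ang import *
print(guard([-.116,-.01,.139],40))
draw("pics/scene0.png","pics/scene0.npz","pics/ov0.png",[(0,(0,0,255))],(300,170,420,260),6)
draw("pics/scene7.png","pics/scene7.npz","pics/ov7.png",[(35,(0,255,0)),(38,(0,0,255))],(290,150,410,240),6)
E
```

```text
[-0.07283166 -0.01        0.26960404]
```

View pics/ov0.png

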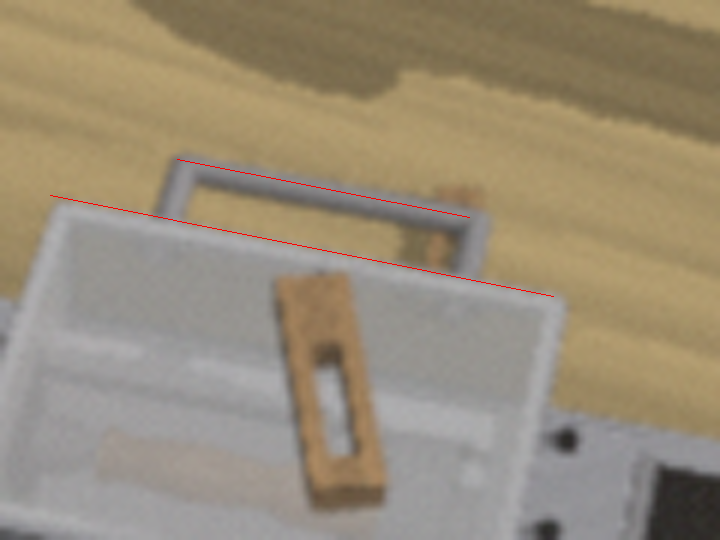

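View pics/ov7.png

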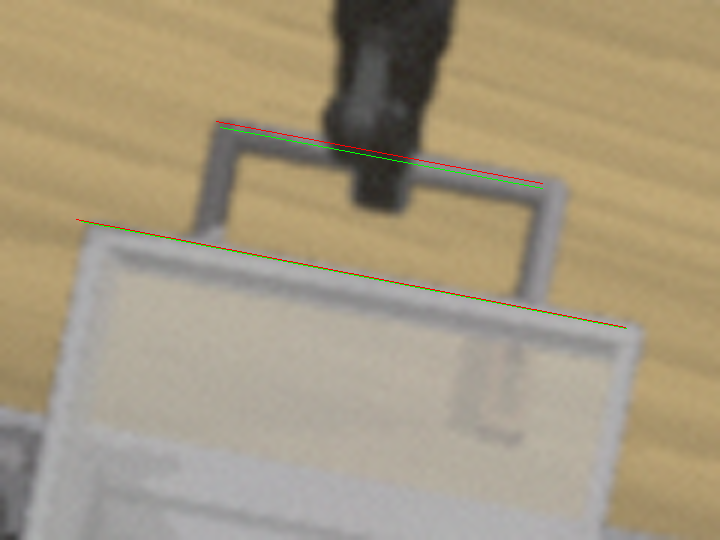

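Run:
```python
from ang import *
w="pics/wrist7.npz"
# project guard points for various angles
G=[(-.116,.05,.139),(-.07,.09,.155),(-.116,-.01,.139),(.085,.09,.155),(.085,-.11,.155)]
for d in (34,36,38,40):print(d,np.round(proj(w,W(rx,guard(G,d))),0).tolist())
# pointer candidates
hp=np.array([.085,-.13,.145])
for d in (36,40):
  a=np.radians(d);print("ptr",proj(w,W(rx,[hp+.06*np.array([-np.cos(a),0,np.sin(a)])])))
for p,off in (([.5219,.0194,.2431],.019),):
  rel=np.array(p)-[0,0,-off]-W(rx,[.085,-.01,.145])[0];a=rx[2]
  u=-(rel[0]*np.cos(a)+rel[1]*np.sin(a));print("r",np.hypot(u,rel[2]),"ang",np.degrees(np.arctan2(rel[2],u))+1.71)
crop("pics/wrist7.png","pics/wrist7c.png",480,320,640,480,4.5)
crop("pics/wrist1.png","pics/wrist1c.png",460,150,640,300,4)
```

```text
34 [[315.0, 177.0], [439.0, 67.0], [316.0, 318.0], [608.0, 93.0], [547.0, 370.0]]
36 [[325.0, 179.0], [452.0, 65.0], [325.0, 325.0], [608.0, 93.0], [547.0, 370.0]]
38 [[336.0, 181.0], [466.0, 62.0], [335.0, 333.0], [608.0, 93.0], [548.0, 370.0]]
40 [[349.0, 183.0], [481.0, 60.0], [346.0, 341.0], [608.0, 93.0], [548.0, 369.0]]
ptr [[488.85999795 416.73973153]]
ptr [[494.49878566 420.35519446]]
r 0.20353553643560052 ang 36.832711094776435
```

View pics/wrist7c.png

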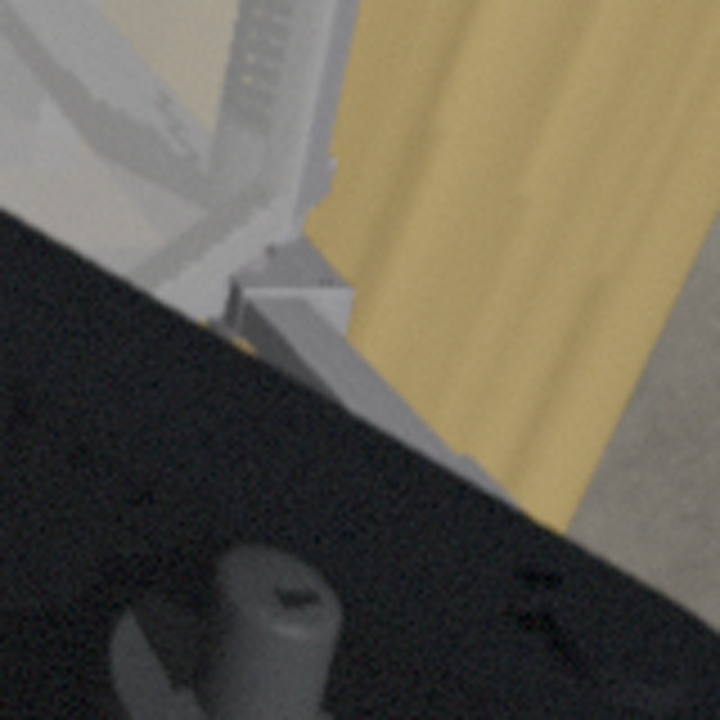

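View pics/wrist1c.png

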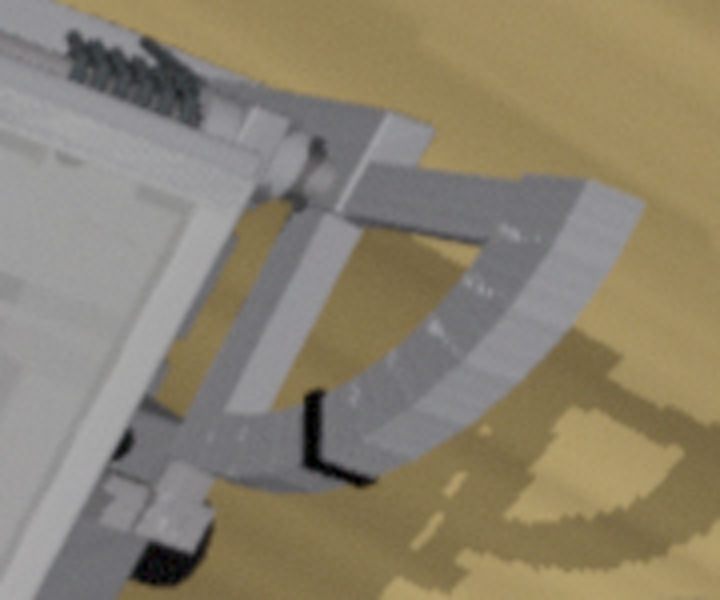

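Run:
```python
from ang import *
t="pics/top7.npz"
hp=np.array([.085,-.13,.145])
for y in (-.115,-.13,-.145):
  for d in (0,37,40,90):
    a=np.radians(d);q=proj(t,W(rx,[[.085-.058*np.cos(a),y,.145+.058*np.sin(a)]]))[0];print(y,d,np.round(q,1),(q-[340,160])*7)
i=cv2.imread("pics/top7.png")[175:225,350:410];i=cv2.convertScaleAbs(i,alpha=1.5,beta=-60)
j=cv2.imread("pics/top0.png")[175:225,350:410];j=cv2.convertScaleAbs(j,alpha=1.5,beta=-60)
cv2.imwrite("pics/top7e.png",cv2.resize(np.vstack([j,i]),None,fx=6,fy=6,interpolation=cv2.INTER_CUBIC))
crop("pics/wrist7.png","pics/wrist7f.png",300,30,640,240,2.3)
crop("pics/wrist5.png","pics/wrist5f.png",300,30,640,380,1.7)
```

```text
-0.115 0 [365.7 220. ] [180.06243762 419.68914629]
-0.115 37 [366.2 210.8] [183.52979885 355.31637923]
-0.115 40 [366.2 209.6] [183.10486455 347.11731757]
-0.115 90 [363.1 185.7] [161.99688986 180.02608414]
-0.13 0 [372.8 218.8] [229.33539765 411.80472455]
-0.13 37 [373.5 209.6] [234.56546227 347.17611107]
-0.13 40 [373.5 208.4] [234.25463116 338.96225292]
-0.13 90 [370.6 184.5] [213.88624844 171.82427562]
-0.145 0 [379.8 217.7] [278.56929506 403.92655342]
-0.145 37 [380.8 208.4] [285.55921762 339.04252732]
-0.145 40 [380.8 207.3] [285.36230229 330.81389977]
-0.145 90 [378.  183.4] [265.73229301 163.62931346]
```

View pics/top7e.png

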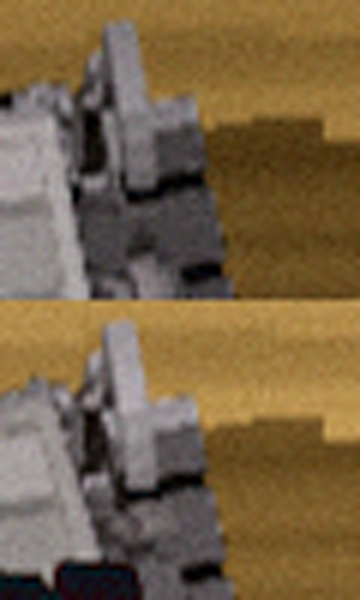

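View pics/wrist7f.png

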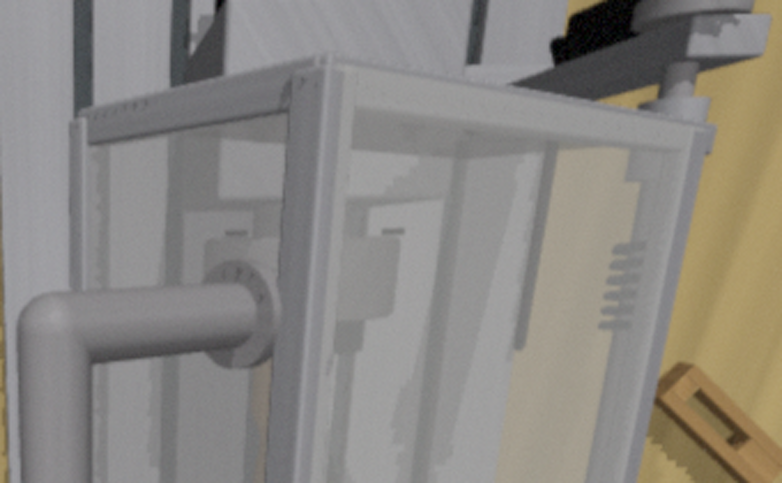

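View pics/wrist5f.png

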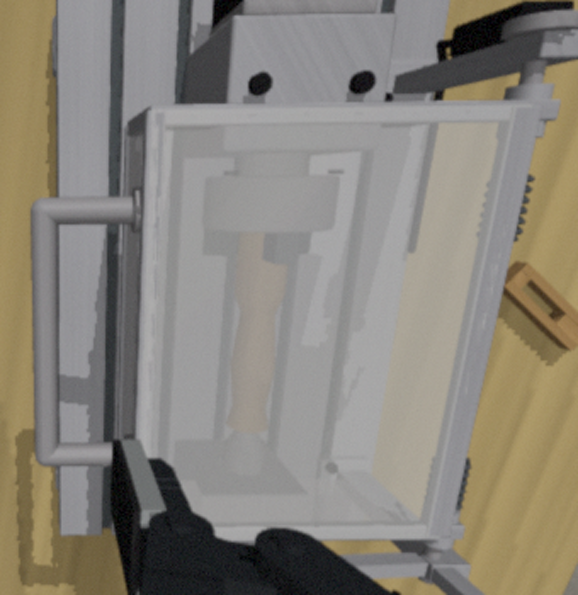

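Run:
```python
from ang import *
o5={"fc":(389.4,92.9),"rc":(614.7,91.8),"bc":(326.5,153),"bd":(327.6,296.5),"fb":(371.8,103.5)}
o7={"fc":(443.5,53.9),"rc":(606.5,83.5),"bc":(324,172),"fb":(332.6,82.2)}
def pts(p):
    xr,yc=p
    return {"fc":(-.07,yc,.155),"rc":(xr,yc,.155),"bc":(-.116,.05,.139),"bd":(-.116,-.07,.139),"fb":(-.07,yc,.085)}
def f(v):
    x=v[:3];q=pts(v[3:5]);r=[]
    for o,n,a,dz in((o5,"pics/wrist5.npz",0,v[6]),(o7,"pics/wrist7.npz",v[5]*10,v[6])):
        for k in o:
            r+=list((proj(n,W(x,guard(q[k],a))+[0,0,dz])[0]-o[k]))
    return np.r_[r,(x-rx)/[.002,.002,.01],v[6]/.001]
s=least_squares(f,np.r_[rx,.085,.09,3.6,0],x_scale=[.01,.01,.01,.01,.01,.1,.01],loss="soft_l1")
print(np.round(s.x,4),np.round(s.fun[:-4].reshape(-1,2),1));
J=np.linalg.inv(s.jac.T@s.jac);print("sd ang",np.sqrt(J[5,5])*10)
x=s.x
for p in ([.5219,.0194,.2431],):
  rel=np.array(p)+[0,0,.019]-W(x[:3],[.085,-.01,.145])[0];a=x[2]
  u=-(rel[0]*np.cos(a)+rel[1]*np.sin(a));print("r",np.hypot(u,rel[2]),"ang",np.degrees(np.arctan2(rel[2],u))+1.71)
np.save("rig2.npy",x)
```

```text
[ 6.0080e-01  4.4500e-02  1.5440e-01  8.2900e-02  9.0000e-02  3.5382e+00
 -6.0000e-04] [[ 0.7  0.7]
 [ 0.3 -2.6]
 [-2.4  0.8]
 [-0.9  0.5]
 [ 4.2 -0.7]
 [ 1.2  2.3]
 [-1.  -0. ]
 [-4.5 -0.3]
 [ 1.1 -0.8]]
sd ang 0.4186776085081576
r 0.20380638473258514 ang 36.77916926481648
```

Call:
play_rows:
  motion:
    - [[1,0,0.15,-0.3,0,0,0],[1,0,0.3,-0.6,0,0,0],[1,0,0.45,-0.8,0,0,0],[1,0,0.6,-1.0,0,0,0],[1,0,0.7,-1.1,0,0,0],[1,0,0.7,-1.1,0,0,0],[1,0,0.7,-1.1,0,0,0]]

```text
t: 15.48
tool_pos: [0.5291, 0.0205, 0.254]
tool_rot: [-2.059, -2.362, 0.017]
contact_force: [2.7, -1.3, -10.3]
opening: 0.0098
```

Run:
```python
from h import *
from station import ctrl
for n in ["wrist","top","scene"]:
    d=ctrl.get_image(n);cv2.imwrite(f"pics/{n}8.png",d["color"][:,:,::-1]);np.savez(f"pics/{n}8.npz",mtx=d["mtx"],T=d["T"])
o=ctrl.get_obs();print(o["tool_pos"],o["tool_rot"],o["contact_force"],o["wrist_torque"],o["opening"])
crop("pics/wrist8.png","pics/wrist8f.png",300,30,640,240,2.3)
crop("pics/wrist8.png","pics/wrist8g.png",280,140,380,320,3.3)
crop("pics/wrist7.png","pics/wrist7g.png",280,140,380,320,3.3)
crop("pics/scene8.png","pics/scene8d.png",260,210,330,290,7)
```

```text
[0.5290638  0.02052092 0.25392256] [-2.0587084  -2.36184845  0.01688057] [  2.9552585   -1.34250869 -10.66232901] [-0.08011714 -0.38662444  0.16417033] 0.010294486033869855
```

View pics/wrist8f.png

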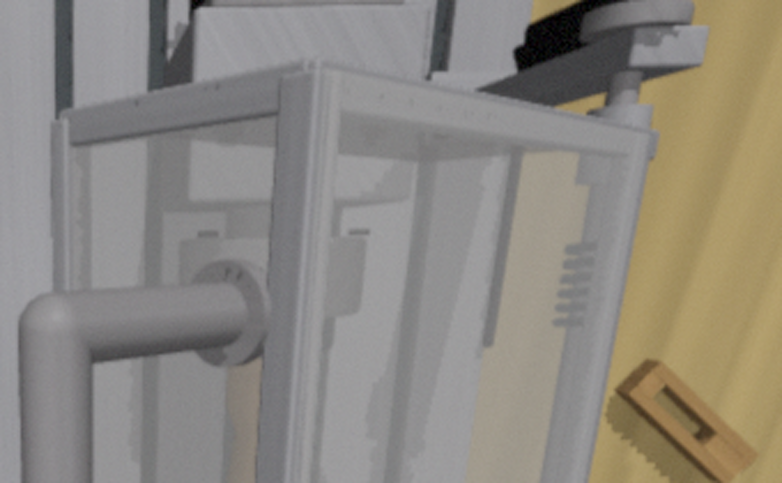

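View pics/wrist8.png

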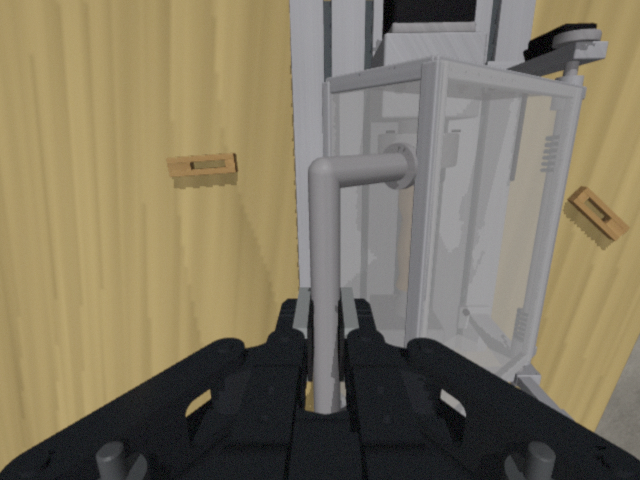

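View pics/scene8d.png

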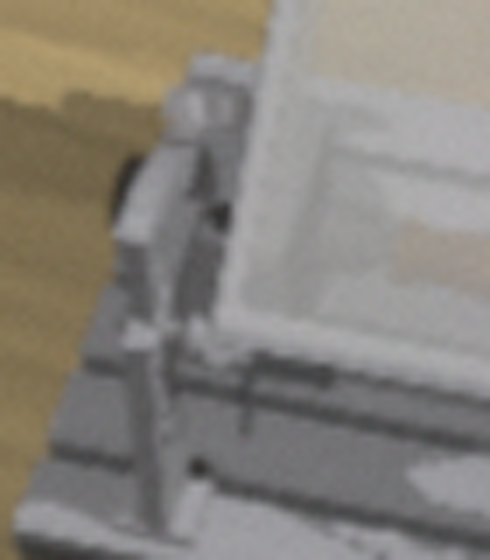

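Run:
```python
from ang import *
o5={"fc":(389.4,92.9),"rc":(614.7,91.8),"bc":(326.5,153),"bd":(327.6,296.5),"fb":(371.8,103.5)}
o7={"fc":(443.5,53.9),"rc":(606.5,83.5),"bc":(324,172),"fb":(332.6,82.2)}
o8={"fc":(437,57.4),"rc":(584.8,86.5),"bc":(323.9,172.2),"fb":(324.8,81.3)}
def pts(p):
    xr,yc=p
    return {"fc":(-.07,yc,.155),"rc":(xr,yc,.155),"bc":(-.116,.05,.139),"bd":(-.116,-.07,.139),"fb":(-.07,yc,.085)}
def run(skip,z0):
  def f(v):
    q=pts(v[3:5]);r=[]
    for o,n,a,sh in((o5,"pics/wrist5.npz",0,v[7:10]),(o7,"pics/wrist7.npz",v[5]*10,v[10:13]),(o8,"pics/wrist8.npz",v[6]*10,v[10:13])):
        for k in o:
            if k in skip: continue
            r+=list((proj(n,W(v[:3],guard(q[k],a))+sh)[0]-o[k])/1.5)
    return np.r_[r,(v[:3]-rx)/[.002,.002,.01],v[7:]/.002,(v[3:5]-[.085,.09])/.002]
  s=least_squares(f,np.r_[rx,.085,.09,3.6,4,np.zeros(6)],x_scale=np.r_[[.01]*5,.1,.1,[.01]*6],loss="soft_l1")
  J=np.linalg.inv(s.jac.T@s.jac);print(skip,"ang",s.x[5:7]*10,"sd",np.sqrt(np.diag(J))[5:7]*10,np.round(s.x[:5],4),np.round(s.x[7:]*1000,1))
  return s.x
for k in ([],["fb"],["rc"],["bc"],["fc"]):x=run(k,0)
x=run([],0)
for p in ([.5219,.0194,.2431],[.5291,.0205,.2539]):
 for off in (.019,.016):
  rel=np.array(p)+[0,0,off]-W(x[:3],[.085,-.01,.145])[0];a=x[2]
  u=-(rel[0]*np.cos(a)+rel[1]*np.sin(a));print("r",np.hypot(u,rel[2]),"ang",np.degrees(np.arctan2(rel[2],u))+1.71)
draw("pics/wrist8.png","pics/wrist8.npz","pics/ov8.png",[(37,(0,255,0)),(40,(0,0,255))],(280,20,640,380),1.6)
```

```text
[] ang [35.28611543 38.79981826] sd [0.47624788 0.54809444] [0.6011 0.0431 0.1533 0.0848 0.0906] [-0.1  0.6 -2.8 -0.   1.1 -0.9]
['fb'] ang [34.49416792 37.97761087] sd [0.64325759 0.64489891] [0.602  0.0423 0.1464 0.0842 0.0923] [-0.3  0.2 -3.6  1.2  1.3 -3.6]
['rc'] ang [36.23669247 39.68914585] sd [0.66944647 0.65589548] [0.6009 0.044  0.1635 0.085  0.0906] [ 0.1  1.1 -1.3 -0.3  0.8 -4.5]
['bc'] ang [35.04437719 38.50492319] sd [0.40573142 0.39941408] [0.6006 0.0428 0.1502 0.0844 0.0906] [-0.4  0.4 -1.6 -0.2  1.2  0.6]
['fc'] ang [36.63619333 40.1506186 ] sd [0.58155533 0.53318567] [0.6007 0.0436 0.1551 0.0843 0.0892] [ 0.2  0.8 -2.  -0.8  1.1  1.2]
[] ang [35.28611543 38.79981826] sd [0.47624788 0.54809444] [0.6011 0.0431 0.1533 0.0848 0.0906] [-0.1  0.6 -2.8 -0.   1.1 -0.9]
r 0.20383934645090857 ang 36.77266543255049
r 0.2021308466353751 ang 36.0765944785686
r 0.20449706914894397 ang 40.42425727702905
r 0.20263427965304381 ang 39.76236363244477
```

Wrist-camera fits put the opening at 38.8±1°, and kinematics give 39.8 to 40.4°. The finger hides the pointer in this view, so I'll lean the tool 16° with the guard, pivoting about the bar, to uncover the quadrant.

Call:
play_rows:
  motion:
    - [[1,0,-0.1,0,3,0,0],[1,0,-0.2,0,6,0,0],[1,0,-0.3,0,9,0,0],[1,0,-0.4,-0.05,12,0,0],[1,0,-0.5,-0.05,15,0,0],[1,0,-0.52,-0.07,16,0,0],[1,0,-0.52,-0.07,16,0,0],[1,0,-0.52,-0.07,16,0,0]]

```text
t: 16.62
tool_pos: [0.5247, 0.0199, 0.2544]
tool_rot: [-1.928, -2.212, 0.323]
contact_force: [7.1, -0.2, -10.9]
opening: 0.0097
```

Run:
```python
from h import *
from station import ctrl
for n in ["wrist","top","scene"]:
    d=ctrl.get_image(n);cv2.imwrite(f"pics/{n}9.png",d["color"][:,:,::-1]);np.savez(f"pics/{n}9.npz",mtx=d["mtx"],T=d["T"])
o=ctrl.get_obs();print(o["tool_pos"],o["tool_rot"],o["contact_force"],o["wrist_torque"],o["opening"])
R=Rn.from_rotvec(o["tool_rot"]);print("grasp",o["tool_pos"]-R.apply([0,0,.019]))
R=Rn.from_rotvec([-2.0587084,-2.36184845,0.01688057]);print("prev",np.array([.52906,.02052,.25392])-R.apply([0,0,.019]))
```

```text
[0.5246581  0.01991429 0.25435022] [-1.92831617 -2.21220247  0.32308764] [  6.36245591   0.38592112 -11.5246196 ] [ 0.13320436 -1.7618199   0.21691201] 0.009656002646548763
grasp [0.53002739 0.02066846 0.27256016]
prev [0.52931483 0.02056945 0.27291823]
```

View pics/wrist9.png

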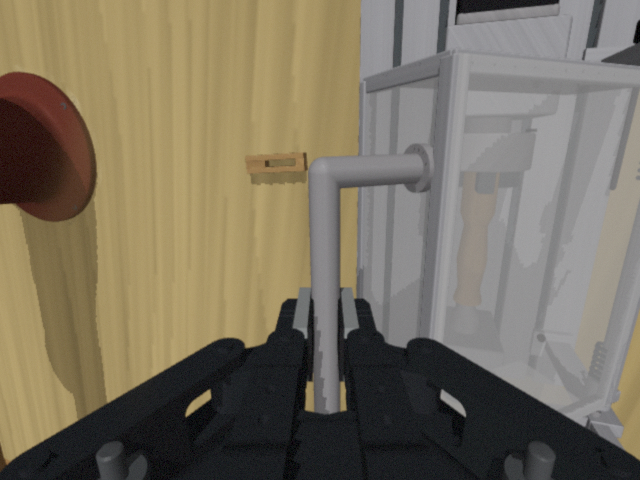

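Run:
```python
from ang import *
d=np.load("pics/wrist9.npz");K,T=d["mtx"],d["T"]
g=np.array([.5300,.0207,.2726]);ax=np.array([-np.sin(rx[2]),np.cos(rx[2]),0])
for dt in (-50,-40,-30,-15,0,6,12,18,24):
    R=Rn.from_rotvec(ax*np.radians(dt)).as_matrix();T2=np.eye(4);T2[:3,:3]=R@T[:3,:3];T2[:3,3]=g+R@(T[:3,3]-g)
    np.savez("/tmp/v.npz",mtx=K,T=T2)
    a=np.radians(40);print(dt,[np.round(proj("/tmp/v.npz",W(rx,[[.085-.058*np.cos(a),y,.145+.058*np.sin(a)]]))[0]).tolist() for y in(-.115,-.125,-.14)])
crop("pics/wrist9.png","pics/wrist9c.png",520,340,640,480,4.2)
```

```text
-50 [[377.0, 351.0], [376.0, 361.0], [376.0, 376.0]]
-40 [[406.0, 358.0], [405.0, 368.0], [404.0, 383.0]]
-30 [[436.0, 369.0], [435.0, 379.0], [433.0, 395.0]]
-15 [[484.0, 393.0], [482.0, 404.0], [479.0, 420.0]]
0 [[535.0, 429.0], [533.0, 442.0], [529.0, 460.0]]
6 [[557.0, 449.0], [554.0, 462.0], [549.0, 480.0]]
12 [[580.0, 472.0], [576.0, 485.0], [571.0, 505.0]]
18 [[604.0, 499.0], [600.0, 513.0], [593.0, 533.0]]
24 [[629.0, 531.0], [624.0, 545.0], [616.0, 567.0]]
```

View pics/wrist9c.png

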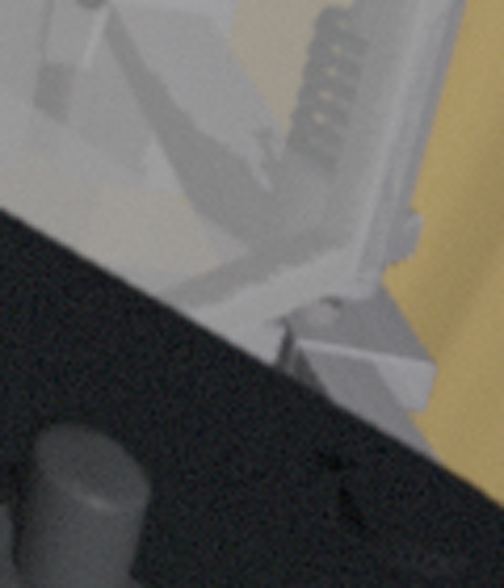

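Run:
```python
from ang import *
draw("pics/top9.png","pics/top9.npz","pics/ovt9.png",[(37,(0,255,0)),(40,(0,0,255)),(43,(255,0,0))],(230,180,420,330),4)
crop("pics/wrist9.png","pics/wrist9f.png",300,30,640,240,2.3)
```

```text
(no output)
```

View pics/ovt9.png

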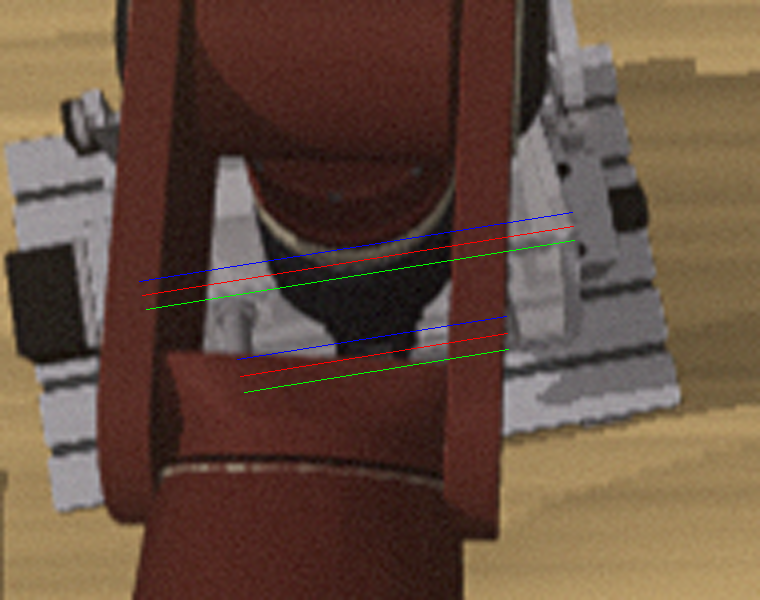

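View pics/wrist9f.png

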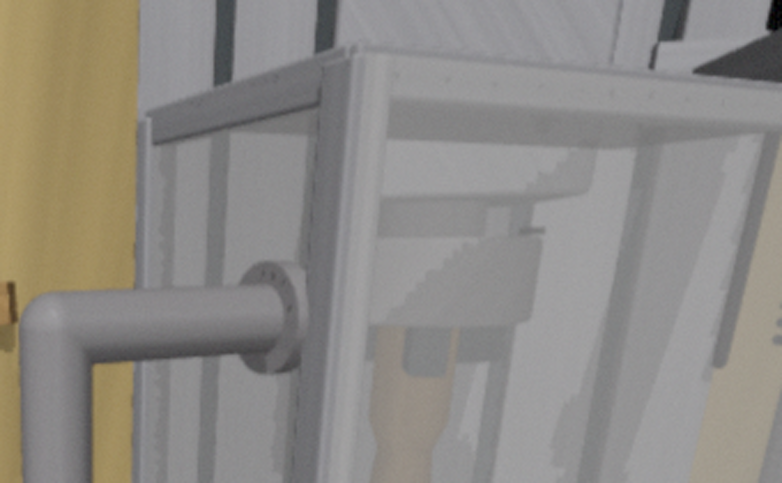

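Run:
```python
from ang import *
i=cv2.imread("pics/top9.png")[200:275,350:400];i=cv2.convertScaleAbs(i,alpha=1.5,beta=-60);s=8
i=cv2.resize(i,None,fx=s,fy=s,interpolation=cv2.INTER_CUBIC)
for dg,c in((36,(0,255,0)),(40,(0,0,255)),(44,(255,0,0))):
    p=(proj("pics/top9.npz",W(rx,guard([(-.07,-.11,.155),(-.07,-.11,.085)],dg)))-[350,200])*s
    print(dg,p)
    for q in p:cv2.circle(i,tuple(int(v) for v in q),4,c,1)
cv2.imwrite("pics/top9z.png",i)
```

```text
36 [[188.91924724 329.19805694]
 [194.73541322 530.20353447]]
40 [[186.99432103 292.89635245]
 [197.13395581 511.62184868]]
44 [[184.3692305  254.08991188]
 [198.89726776 489.58150682]]
```

View pics/top9z.png

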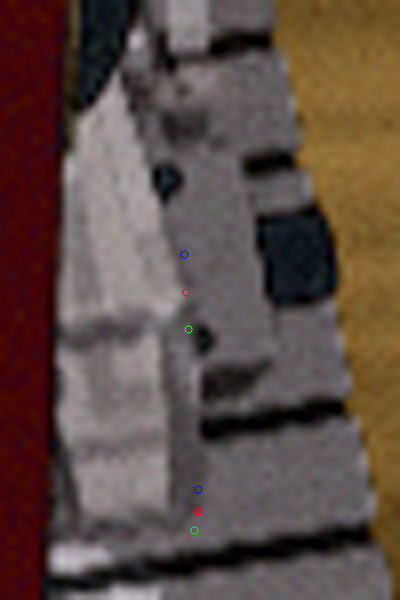

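Run:
```python
from h import *
from station import ctrl
for k in range(4):d=ctrl.get_image("top")
cv2.imwrite("pics/top10.png",d["color"][:,:,::-1])
o=ctrl.get_obs();print(o["t"],o["tool_pos"],o["contact_force"],o["opening"],np.abs(o["dq"]).max())
```

```text
16.975 [0.52464511 0.01990135 0.25430346] [  6.8810275    0.36024881 -11.69212488] 0.009559282947400504 0.001632558621889654
```

View pics/top10.png

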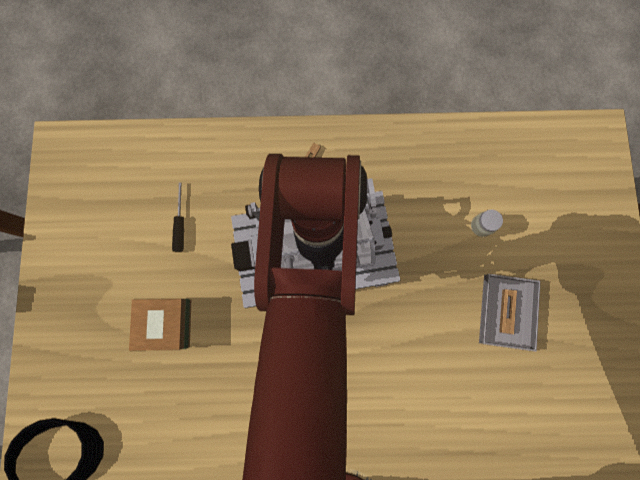

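The last top view shows the clamp in the tray at (509,311). The carton (160,325), screwdriver (179,216) and jar (489,222) are where they were. The arm is steady, holding the bar.

Run:
```python
from station import ctrl
print(ctrl.finish_job())
```

```text
the job is handed in; nothing more can be done
None
```

I moved the clamp off the guard and laid it flat in the tray. Then I lifted the guard by its bar to about 40° and handed the job in while still gripping it. I never saw the pointer against the engraved line, because the finger hid it and leaning the tool 16° with the guard didn't uncover it. The opening angle therefore rests on indirect measurements.

- **Opening angle:** The top-view corner of the guard gave about 39.7°. Arm kinematics gave 39.8 to 40.4° just before that lean, and the bar dropped only about 0.4 mm during it. The wrist-camera fit, also from before the lean, read lower at 38.8°, ranging from 38.0 to 40.2° depending on which points I used. My best estimate is about 39.5 to 40°, and no reading put the guard well past the line.
- **Grip:** The arm was still, with a steady push of about 13 N on the tool. The bar did not visibly slip in the pads during the lift. Sideways (radial) forces on the bar during the lift were about 14 N at most.
- **Clamp and bystanders:** In the last top view the clamp lay in the tray clear of the walls. The carton, screwdriver and jar had not moved.
- **Time:** The job took about 17 s of the 58 s allowed.

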